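Put the wax bars away in the stoneware pot

TASK

Draw the three long wax bars out of the sloping stand and put them away in the white stoneware pot, one in each gap between the sawn-off bars, so that all seven stand upright on the pot's floor as one close cluster. Wax chips: lower each bar in gently until it stands on the floor, do not drop it in. Leave the pot and the short bars in it standing where they are, and do not disturb the scraper in the stand or the other things on the bench.

Things in the scene. Friction and masses are not known exactly. Their poses are not given: they have to be found in the camera images.
- long_1: One of three alike long bars of dark carving wax: plain round rod 30 mm across, 160 mm long, about 110 g, foot bevelled by 2.5 mm. Origin: centre of its foot end; z runs along it to its top end. Starts in a hole of the stand, leaning 35 to 37 degrees from vertical, 60 mm in the hole, 100 mm standing out.
- long_2: One of three alike long bars of dark carving wax: plain round rod 30 mm across, 160 mm long, about 110 g, foot bevelled by 2.5 mm. Origin: centre of its foot end; z runs along it to its top end. Starts in a hole of the stand, leaning 35 to 37 degrees from vertical, 60 mm in the hole, 100 mm standing out.
- long_3: One of three alike long bars of dark carving wax: plain round rod 30 mm across, 160 mm long, about 110 g, foot bevelled by 2.5 mm. Origin: centre of its foot end; z runs along it to its top end. Starts in a hole of the stand, leaning 35 to 37 degrees from vertical, 60 mm in the hole, 100 mm standing out.
- short_1: Sawn-off bar of the same wax, 30 mm across, 88 mm long, upright and loose in the pot. Origin: centre of its foot; z up along it. One of the four short bars stands in the middle of the pot, three round it near the wall a third of a turn apart, leaving three gaps, each for one long bar.
- short_2: Sawn-off bar of the same wax, 30 mm across, 94 mm long, upright and loose in the pot. Origin: centre of its foot; z up along it. One of the four short bars stands in the middle of the pot, three round it near the wall a third of a turn apart, leaving three gaps, each for one long bar.
- short_3: Sawn-off bar of the same wax, 30 mm across, 98 mm long, upright and loose in the pot. Origin: centre of its foot; z up along it. One of the four short bars stands in the middle of the pot, three round it near the wall a third of a turn apart, leaving three gaps, each for one long bar.
- short_4: Sawn-off bar of the same wax, 30 mm across, 104 mm long, upright and loose in the pot. Origin: centre of its foot; z up along it. One of the four short bars stands in the middle of the pot, three round it near the wall a third of a turn apart, leaving three gaps, each for one long bar.
- pot: Round off-white stoneware pot, loose, 0.9 kg, 85 mm high, 114 mm across (120 at the bead under its rim), wall 6 mm, inside straight and 100 mm across, inner floor 6 mm above its underside. Origin: centre of its underside, z up. It just holds seven 30 mm bars: one in the middle, six round it with their axes 30 to 35 mm from the pot's axis, 2 to 3 mm of play.
- stand: Fixed wooden stand, 320 mm wide (its y), 150 deep, 109 high, sloping face to the robot (-x). Origin: centre of underside. Four holes in a row at y = -111, -37, 37, 111 mm, 31.6 mm across, 60 deep, leaning 35 degrees from vertical, upwards and to its -x; feet in them at x -8, z 42 mm. Three hold the long bars, free to draw out along their axis, one the scraper.
- scraper: Bystander in the fourth hole of the stand: scraper with a turned pale wooden handle, 29 mm across and 92 mm long, in the hole, brass ferrule, flat steel blade (13 x 4 mm) upwards, 162 mm long in all. Origin: centre of its foot end; z along it to the blade tip.
- bottle: Bystander: small amber glass bottle with a black cap, 38 mm across, 74 mm high, standing about 115 mm from the pot's axis on the far side of it. Origin: centre of its underside.
- dishes: Bystander: stack of four white ceramic dishes, 60 mm across, 50 mm high, behind the work. Origin: centre of its underside.
- charcoal: Bystander: loose black charcoal block, 75 x 120 x 34 mm, lying near the robot. Origin: centre of its underside.
- hammer: Bystander: goldsmith's hammer lying on the right of the bench, about 250 mm long. Origin: about under its middle, handle towards its -x.
- file: Bystander: flat file with a wooden handle lying on the left of the bench, about 265 mm long. Origin: about under its middle, handle towards its -x.
Mind the look-alikes: they are no part of the job. Leave any orange or pink look-alike of the long_3 alone.

How it is judged:
By the outcome, as a careful person would: the job done as asked, in the order asked, and still so for the second after the job is handed in, with the robot touching nothing.
It also fails if it takes over 72 s, if anything falls off the work surface, if the arm or the gripper's body presses on something with over 40 N, if the wrist force passes 120 N, or if a joint passes its speed limit or range.

ROBOT

A 6-joint arm with a two-finger parallel gripper is mounted at the origin on the work surface. World frame = base frame: x ahead of the robot, y to its left, z up, the work surface at z = 0. Lengths are in m, angles in rad, forces in N, time in s.
With the tool pointing down it reaches from about 0.3 to 0.95 m from the base axis. Payload 3.1 kg.
Tool frame: the origin (TCP) lies midway between the tips of the shut fingers; the grasp point (between the pads) lies 19 mm behind it (pinch_z is the distance from the TCP to the grasp point, in m); z points along the fingers, y is the line along which they close (so a half turn about z gives the same grasp; the last joint's range is limited). The gripper opens to 85 mm and grips with 20 to 120 N. Pads are 22 mm wide; open, the fingers measure 114 mm over their backs; the gripper's body (76 mm by 85 mm) begins 54 mm behind the grasp point. The pads swing forward as they close: fully open they stand 13 mm farther back than shut.
Start: joints at [-1.318, 0.308, 1.634, -0, 1.2, -0.07], TCP at [0.198, -0.593, 0.231] pointing down, gripper open.
Joint ranges: [-3.06, 3.06], [-0.79, 1.96], [0.05, 2.63], [-1.19, 4.34], [0.05, 2.64], [-2.94, 2.94]. Speed limits (rad/s): [2.79, 2.79, 3.14, 3.14, 3.14, 3.14].

INTERFACE

Orientations are given as a 3x3 rotation matrix whose columns are the frame's x, y, z axes.
In Python, from rig import * gives the robot as it stands. The module is installed in compiled form; this text tells all that it offers.
- The arm moves only by the tool jog_arm, never from a script. Its argument "moves" is a list of rows, each a list of 4 numbers: the shift along the tool's x, y, z in cm, then the turn about the tool's z in degrees. In form: [[x, y, z, yaw], ...]. A call has 1 to 20 rows; each row shifts and turns the commanded pose from where the row before left it, along the tool's axes as they then stand; what a row does not reach is not made up. A row lasts 1/8 s, in which the tool goes at most 62.5 mm and 10.7 degrees, less where a joint would pass 70% of its speed; a pose out of reach is approached as far as the arm can. A call is refused whole if a number of a shift passes 6.25 or a number of a turn 10.7, either way. A call with a gripper value outside its range is refused whole. "hand" is the finger opening in cm, from 0 to 8.54, set as the call begins (left out, the last holds). The fingers move at their own pace and stop on an object; the grip force is fixed at half the most. Time passes only in rows, so rows that do not move let the fingers close. It gives the time, the measured TCP pose, the force, the opening and the grip force at its end, in the units of the state.
- get_state(): the state, without advancing time (a new reading comes with each control period).
- camera(name): name is "scene" or "top"; returns a dict with "image" (384x512x3 uint8, red, green, blue), "intrinsics" (3x3 intrinsics, pixels), "R" (3x3) and "t" (3): a world point X has camera coordinates R X + t. Camera axes: x right, y down, z forward; pixel columns grow to the right and rows downward; lengths in m; the calibration is good to about 2 mm. A picture is of the moment at which its call begins. There is no depth.
- finish_job(): hands the job in; it is judged then, once.
Trained networks look in a picture, given as the dict that the camera call returned (one of the last four; its "shot" number tells which), for a name from the list of things; names that differ only in an ending like _2 or _b are one class to them, and where a whole thing is asked for, a point or a joint stands for the part that bears it (a point fixed in the world has none). Each returns a list of dicts, best first, with "confidence" (0 to 1); they miss things now and then, are a little off and sometimes report something else, mostly with a low value. They report only what shows in the picture. A call takes as long as a camera call. They do not tell look-alikes from the thing itself.
- trace(query, picture): "region" (384x512 bool, what is visible of it) and "bbox" ([left, top, right, bottom] in pixels, round what is visible of it).
The state is a dict: "t": time; "joints": joint angles; "qd": joint speeds; "joint_torque": joint torques, N m; "position": TCP position; "eef_rot": TCP orientation; "force": force on the tool from outside, world axes, zero at the start; "moment": the same for the moment, N m; "finger_gap": finger opening in m; "grip_force": force on a finger pad.
Only numpy, scipy, OpenCV 4.12 (cv2) and the standard library are available. Lean on these libraries where they do the work, as an engineer would, in place of code of your own. Each camera call takes 0.05 s, during which the arm holds its last target. There are 200 camera calls.

## Working session

There is one attempt and no reset: what is moved stays moved. The work goes in short steps, Python scripts to look and compute and a tool call to move; the robot and the scene stay as the last step left them, time stands still between calls to the robot, and variables do not carry over. Pictures are saved under pics/ and viewed, at most 10 in all, crops included, and the job is handed in when it is done.

Besides the shell and the picture viewer there is one more tool, called after "Call:" by a JSON object that holds its "name" and its "arguments". jog_arm: Moves the arm, as the interface text tells. Its arguments: {"type":"object","properties":{"moves":{"type":"array","items":{"type":"array","items":{"type":"number"}}},"hand":{"type":"number"}},"required":["moves"]}

```bash
mkdir -p pics
cat > h.py <<'E'
from rig import *
import numpy as np, cv2
def ray(c,uv):
    K=np.array(c["intrinsics"]);R=np.array(c["R"]);t=np.array(c["t"])
    d=R.T@np.linalg.solve(K,np.array([uv[0],uv[1],1.])); return -R.T@t,d/np.linalg.norm(d)
def atz(c,uv,z):
    o,d=ray(c,uv); return o+d*(z-o[2])/d[2]
def proj(c,X):
    p=np.array(c["R"])@np.array(X)+np.array(c["t"]);q=np.array(c["intrinsics"])@p;return q[:2]/q[2]
def tri(c1,a,c2,b):
    o1,d1=ray(c1,a);o2,d2=ray(c2,b)
    s=np.linalg.lstsq(np.c_[d1,-d2],o2-o1,rcond=None)[0];p,q=o1+s[0]*d1,o2+s[1]*d2
    return (p+q)/2,np.linalg.norm(p-q)
def save(c,n,box=None,s=1.5):
    im=c["image"][...,::-1]
    if box: im=im[box[1]:box[3],box[0]:box[2]]
    cv2.imwrite("pics/"+n,cv2.resize(np.ascontiguousarray(im),None,fx=s,fy=s,interpolation=cv2.INTER_CUBIC))
E
python3 - <<'E'
from h import *
for n in("scene","top"):
    c=camera(n);save(c,n+"0.png")
    o,d=ray(c,(256,192));print(n,o.round(3),d.round(3))
    for q in("long_1","short_1","pot","stand","scraper","bottle"):
        for r in trace(q,c): print(q,round(r["confidence"],2),np.round(r["bbox"],1),int(r["region"].sum()))
s=get_state();print(s["position"],s["eef_rot"],s["finger_gap"],s["t"])
E
```

```text
scene [1.089 0.769 0.974] [-0.37  -0.612 -0.699]
long_1 0.89 [218.8 188.1 261.4 217.5] 451
long_1 0.82 [302.1 195.7 328.7 227.8] 350
long_1 0.78 [334.7 227.3 368.  266.6] 504
long_1 0.71 [221.  291.6 286.6 310.5] 722
long_1 0.68 [287.5 178.6 316.1 214.5] 383
short_1 0.67 [251.9 141.8 259.4 156.2] 106
short_1 0.6 [241.4 137.7 249.7 155.7] 95
short_1 0.52 [234.4 144.7 241.6 155.6] 84
short_1 0.51 [241.9 134.5 248.5 142.6] 52
pot 0.87 [230.1 137.8 265.6 176.4] 778
stand 0.61 [254.8 199.4 362.8 315.2] 5956
scraper 0.73 [317.9 206.3 345.9 249.2] 268
bottle 0.51 [213.3 160.6 221.3 184.7] 207
top [ 4.320e-01 -1.000e-03  1.282e+00] [ 0.15  -0.02  -0.988]
long_1 0.79 [162.8 126.9 197.3 159.6] 393
long_1 0.7 [186.2 199.6 197.1 225.8] 220
long_1 0.69 [210.9 200.8 219.3 226.5] 195
long_1 0.65 [138.7 197.1 158.8 223.2] 214
long_1 0.59 [243.1 177.2 287.1 201.6] 352
short_1 0.71 [166.5 197.6 176.1 218. ] 121
short_1 0.61 [302.  219.  311.4 230.7] 80
short_1 0.55 [303.2 202.5 318.3 215.5] 111
short_1 0.43 [314.4 218.  325.3 228.6] 77
pot 0.79 [294.4 199.5 330.6 234.4] 587
pot 0.53 [226.3 144.7 239.6 163.4] 239
stand 0.67 [140.7 173.6 232.  217.6] 3053
scraper 0.51 [164.  195.2 177.7 219.5] 124
bottle 0.39 [302.5 181.4 311.8 193.4] 80
[ 0.19824034 -0.59274137  0.23132425] [[ 9.48356631e-01  3.17206085e-01  2.30493167e-05]
 [ 3.17206086e-01 -9.48356625e-01 -1.03643102e-04]
 [-1.10172504e-05  1.05602006e-04 -9.99999994e-01]] 0.08550132911562781 0.7
```

View pics/scene0.png

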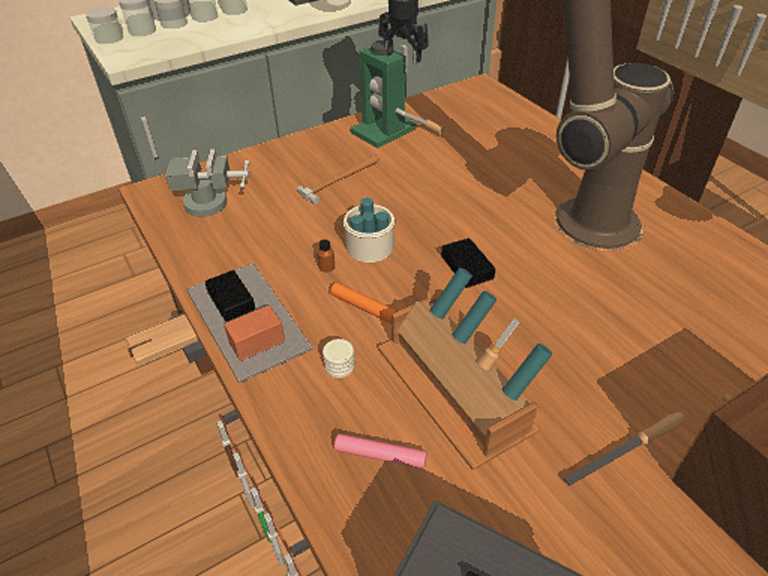

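View pics/top0.png

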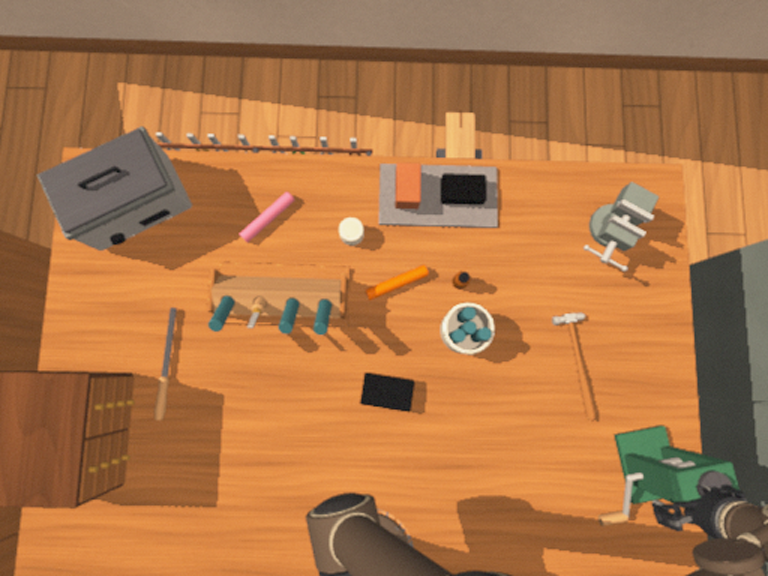

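```bash
cat > fit.py <<'E'
from h import *
from scipy.optimize import minimize
def hullmask(c,P):
    m=np.zeros((384*4,512*4),np.uint8)
    p=np.array([proj(c,x) for x in P])*4+1.5
    cv2.fillConvexPoly(m,cv2.convexHull(p.astype(np.float32)).astype(np.int32),1); return cv2.resize(m.astype(np.float32),(512,384),interpolation=cv2.INTER_AREA)
A=np.linspace(0,2*np.pi,24,endpoint=False)
def ring(p,a,r):
    e1=np.cross(a,[0,1,0]);e1/=np.linalg.norm(e1);e2=np.cross(a,e1)
    return [p+r*(np.cos(t)*e1+np.sin(t)*e2) for t in A]
def iou(a,b): return np.minimum(a,b).sum()/np.maximum(a,b).sum()
def axis(th,ph): return np.array([-np.sin(th)*np.cos(ph),-np.sin(th)*np.sin(ph),np.cos(th)])
def fitbar(cs,ms,top,L=.1,r=.015,ph0=0.):
    def f(v,full=0):
        a=axis(v[3],v[4]);t=v[:3]
        P=ring(t,a,r)+ring(t-L*a,a,r)
        s=[iou(hullmask(c,P),m) for c,m in zip(cs,ms)]
        return s if full else -sum(s)
    x=np.r_[top,.62,ph0]
    for k in range(2):
        S=np.vstack([x]+[x+d for d in np.diag([.008,.008,.008,.06,.12])])
        x=minimize(f,x,method="Nelder-Mead",options=dict(initial_simplex=S,maxfev=350,xatol=1e-4,fatol=1e-4)).x
    return x,f(x,1)
E
python3 - <<'E'
from fit import *
cs=[camera("scene"),camera("top")]
T=[[r for r in trace("long_1",c)] for c in cs]
def pick(rs,box):
    return min(rs,key=lambda r:np.abs(np.array(r["bbox"])-box).sum())["region"].astype(np.float32)
S=[[287.5,178.6,316,214.5],[302,195.7,328.7,227.8],[334.7,227.3,368,266.6]]
U=[[210.9,200.8,219.3,226.5],[186,199.6,197,225.8],[138.7,197,158.8,223]]
for b,u in zip(S,U):
    ms=[pick(T[0],b),pick(T[1],u)]
    top=atz(cs[1],((u[0]+u[2])/2,u[3]-4),.175)
    x,s=fitbar(cs,ms,top);a=axis(x[3],x[4])
    print("top",x[:3].round(4),"tilt",np.degrees(x[3:]).round(1),"foot",(x[:3]-.16*a).round(4),np.round(s,2))
# pot
ms=[max(trace("pot",c),key=lambda r:r["confidence"])["region"].astype(np.float32) for c in cs]
z=np.array([0,0,1.])
def f(v):
    p=np.r_[v,0]; P=ring(p,z,.057)+ring(p+.085*z,z,.057)+ring(p+.08*z,z,.060)
    # fill holes
    return -sum(iou(hullmask(c,P),hm) for c,hm in zip(cs,H))
H=[]
for m in ms:
    q=np.argwhere(m>0)[:,::-1].astype(np.int32);h=np.zeros((384,512),np.uint8);cv2.fillConvexPoly(h,cv2.convexHull(q),1);H.append(h.astype(np.float32))
x0=atz(cs[1],(312.5,217),.06)[:2]
r=minimize(f,x0,method="Nelder-Mead",options=dict(initial_simplex=[x0,x0+[.01,0],x0+[0,.01]]));print("pot",x0,r.x,r.fun)
save(cs[0],"sz.png",(215,120,375,320),3);save(cs[1],"tz.png",(200,160,345,250),5)
for c in cs:
    for q in trace("short_1",c)[:6]: print(round(q["confidence"],2),np.round(q["bbox"],1),np.argwhere(q["region"]).mean(0)[::-1].round(1))
E
```

```text
top [0.511  0.1109 0.1693] tilt [38.4 -2.5] foot [0.6102 0.1066 0.0438] [0.91 0.93]
top [0.5119 0.1833 0.1706] tilt [37.3 -0.9] foot [0.6089 0.1817 0.0433] [0.9  0.92]
top [0.5125 0.3312 0.1681] tilt [38.3 -0.7] foot [0.6115 0.33   0.0425] [0.94 0.88]
pot [ 0.53309114 -0.22655407] [ 0.52765452 -0.22311634] -1.9134433269500732
0.49 [235.4 142.5 241.6 154.9] [238.1 148.9]
0.45 [247.9 139.1 258.  155. ] [253.8 146.7]
0.44 [242.4 133.9 248.4 141. ] [244.2 136.5]
0.65 [304.4 200.5 317.2 213.9] [311.2 209.1]
0.57 [138.9 175.1 232.5 219.4] [187.  193.8]
0.56 [305.6 214.  316.8 224.2] [312.4 217.7]
0.45 [301.5 220.7 308.4 224.7] [304.5 223.5]
```

View pics/sz.png

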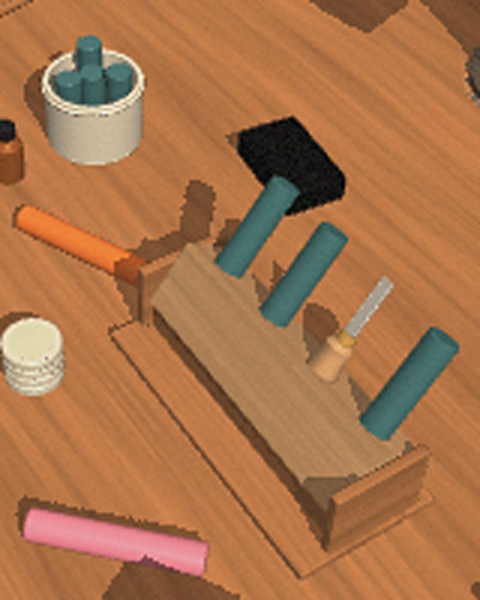

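View pics/tz.png

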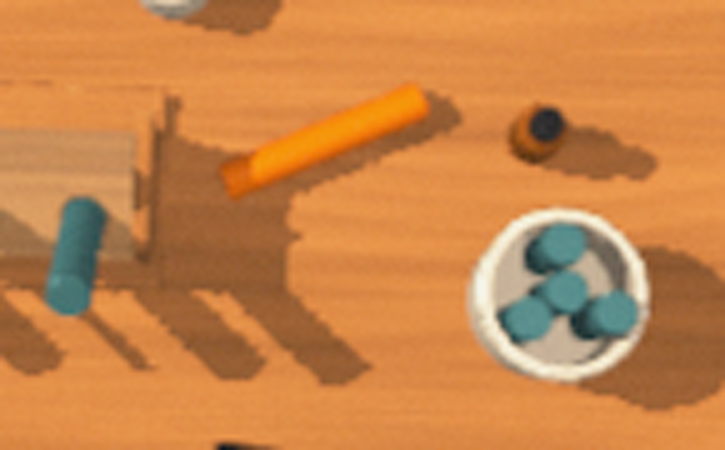

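Call:
{"name": "jog_arm", "arguments": {"moves": [[0,0,0,9.25],[0,0,0,9.25],[2.05,-4.4,0,0],[2.05,-4.4,0,0],[2.05,-4.4,0,0],[2.05,-4.4,0,0],[2.05,-4.4,0,0],[2.05,-4.4,0,0],[2.05,-4.4,0,0],[2.05,-4.4,0,0],[2.05,-4.4,0,0],[2.05,-4.4,0,0],[2.05,-4.4,0,0],[2.05,-4.4,0,0],[2.05,-4.4,0,0],[2.05,-4.4,0,0],[2.05,-4.4,0,0],[2.05,-4.4,0,0]], "hand": 6}}

```text
t: 3.35
position: [0.5269, 0.1128, 0.2315]
eef_rot: [[1.0, 0.0, 0.001], [0.0, -1.0, -0.0], [0.001, 0.0, -1.0]]
force: [0.5, 0.4, 0.6]
finger_gap: 0.0602
grip_force: 0.0
```

Run:
```python
from h import *
S=camera("scene");T=camera("top")
np.savez("c0.npz",si=S["image"],ti=T["image"])
print(get_state()["joints"])
s=lambda x,y:(215+x/3-.33,120+y/3-.33); t=lambda x,y:(200+x/5-.4,160+y/5-.4)
for n,a,b in [("cheek rear",(140,266),(163,97)),("cheek front",(210,238),(147,258))]:
    print(n,*[np.round(v,3) for v in tri(S,s(*a),T,t(*b))])
for n,p in [("cheek bot rear",(148,322)),("plank corner",(110,330))]: print(n,atz(S,s(*p),.0).round(3),atz(S,s(*p),.012).round(3))
for n,a,b in [("ctr",(93,72),(565,290)),("A",(68,78),(562,243)),("B",(120,72),(526,317)),("C",(90,44),(612,311))]:
    print(n,*[np.round(v,4) for v in tri(S,s(*a),T,t(*b))])
g=T["image"].astype(int)[195:240,290:335]; m=(g[...,2]-g[...,0]>15)
print("\n".join("".join("%4d"%v if k else "   ." for v,k in zip(r,kk)) for r,kk in zip(g[8:36,8:40,1],m[8:36,8:40])))
```

```text
[0.13297941 0.14375701 1.83470177 0.00188745 1.1605496  1.69899241]
cheek rear [0.651 0.062 0.096] 0.012
cheek front [0.552 0.062 0.078] 0.016
cheek bot rear [0.634 0.061 0.   ] [0.639 0.069 0.012]
plank corner [0.672 0.049 0.   ] [0.678 0.058 0.012]
ctr [ 0.5285 -0.2207  0.0948] 0.0008
A [ 0.5611 -0.2184  0.1011] 0.0033
B [ 0.5091 -0.1925  0.1051] 0.0016
C [ 0.5141 -0.2499  0.1102] 0.0018
   .   .   .   .   .   .   .   .   .   .   .   .   .   .   .   .   .   .   .   .   .   .   .   .   .   .   .   .   .   .   .   .
   .   .   .   .   .   .   .   .   .   .   .   .   .   .   .   .   .   .   .   .   .   .   .   .   .   .   .   .   .   .   .   .
   .   .   .   .   .   .   .   .   .   .   .   . 141 144 145 143 143 129   .   .   .   .   .   .   .   .   .   .   .   .   .   .
   .   .   .   .   .   .   .   .   .   .   . 132 148 150 149 151 151 147 127   .   .   .   .   .   .   .   .   .   .   .   .   .
   .   .   .   .   .   .   .   .   .   . 122 141 150 151 149 149 150 150 138   .   .   .   .   .   .   .   .   .   .   .   .   .
   .   .   .   .   .   .   .   .   .  90 129 146 148 151 151 1
[... 2204 characters left out ...]
 62  81  95 104 125 143 152 150 150 148   .   .   .   .
   .   .   .   .  76  95 106 113 126 125 128   .   .   .   .   .   .  60  63  66  78  82  91 103 110 123 127   .   .   .   .   .
   .   .   .   .  65  75  87  93 108   .   .   .   .   .   .   .   .   .   .  59  62   .   .   .   .   .   .   .   .   .   .   .
   .   .   .   .   .   .   .   .   .   .   .   .   .   .   .   .   .   .   .   .   .   .   .   .   .   .   .   .   .   .   .   .
   .   .   .   .   .   .   .   .   .   .   .   .   .   .   .   .   .   .   .   .   .   .   .   .   .   .   .   .   .   .   .   .
   .   .   .   .   .   .   .   .   .   .   .   .   .   .   .   .   .   .   .   .   .   .   .   .   .   .   .   .   .   .   .   .
```

Call:
{"name": "jog_arm", "arguments": {"moves": [[0,0.2,4,0],[0,0,4,0],[0,0,2.35,0],[0,0,0,0]]}}

```text
t: 3.95
position: [0.5239, 0.1083, 0.1256]
eef_rot: [[1.0, -0.0, -0.006], [-0.0, -1.0, -0.001], [-0.006, 0.001, -1.0]]
force: [-0.1, -0.2, -0.6]
finger_gap: 0.0601
grip_force: 0.0
```

Call:
{"name": "jog_arm", "arguments": {"moves": [[0,0,0,0],[0,0,0,0],[0,0,0,0],[0,0,0,0]], "hand": 2.4}}

```text
t: 4.45
position: [0.5275, 0.1092, 0.1295]
eef_rot: [[1.0, -0.0, 0.003], [-0.0, -1.0, -0.0], [0.003, 0.0, -1.0]]
force: [-1.9, -1.2, 6.3]
finger_gap: 0.0288
grip_force: 58.8
```

Call:
{"name": "jog_arm", "arguments": {"moves": [[-0.57,0,-0.82,0],[-0.57,0,-0.82,0],[-0.72,0,-1.02,0],[-0.72,0,-1.02,0],[-0.72,0,-1.02,0],[-0.72,0,-1.02,0],[-0.72,0,-1.02,0],[0,0,-2,0],[0,0,0,0]]}}

```text
t: 5.58
position: [0.4794, 0.1094, 0.2167]
eef_rot: [[1.0, -0.0, 0.003], [-0.0, -1.0, 0.0], [0.003, -0.0, -1.0]]
force: [0.7, -0.2, -0.5]
finger_gap: 0.0288
grip_force: 59.6
```

Call:
{"name": "jog_arm", "arguments": {"moves": [[0,5.5,0,0],[0,5.5,0,0],[0,5.5,0,-10],[0,0,0,-10],[0,0,0,-10],[0,0,0,-10],[0,0,0,-10],[0,0,0,-10],[0,0,0,-10],[0,0,0,-10],[0,0,0,-10],[0,3.7,0,0],[0,3.7,0,0],[0,3.7,0,0],[0,0,3.7,0],[0,0,3.7,0],[0,0,0,0]]}}

```text
t: 7.7
position: [0.5855, -0.0534, 0.1363]
eef_rot: [[0.008, 1.0, -0.011], [1.0, -0.008, 0.002], [0.002, -0.011, -1.0]]
force: [-0.2, 0.3, -1.4]
finger_gap: 0.0287
grip_force: 60.2
```

Run:
```python
from h import *
S=camera("scene");T=camera("top")
a=S["image"][120:270,225:345];b=T["image"][160:235,200:345]
A=cv2.resize(a,None,fx=4,fy=4,interpolation=cv2.INTER_CUBIC)
cv2.imwrite("pics/w1.png",A[...,::-1])
for c in(S,T):
    for r in trace("long_1",c): print(round(r["confidence"],2),np.round(r["bbox"],1))
print(get_state()["joints"],atz(T,(246.6,195.6),.015))
```

```text
0.97 [217.5 190.8 263.6 217.5]
0.8 [335.7 228.9 368.  266.9]
0.74 [302.2 197.  329.6 226.4]
0.7 [258.3 156.1 275.4 205.1]
0.57 [225.5 290.9 287.4 310.5]
0.8 [141.5 195.8 157.6 221.3]
0.8 [164.3 128.3 196.5 158.4]
0.78 [189.8 202.1 197.4 225.5]
0.48 [240.1 195.7 258.5 204.3]
[-1.64970355e-01  3.44027076e-01  1.77990285e+00  1.80380919e-05
  1.01442851e+00 -1.56745330e-01] [0.61035249 0.00764772 0.015     ]
```

View pics/w1.png

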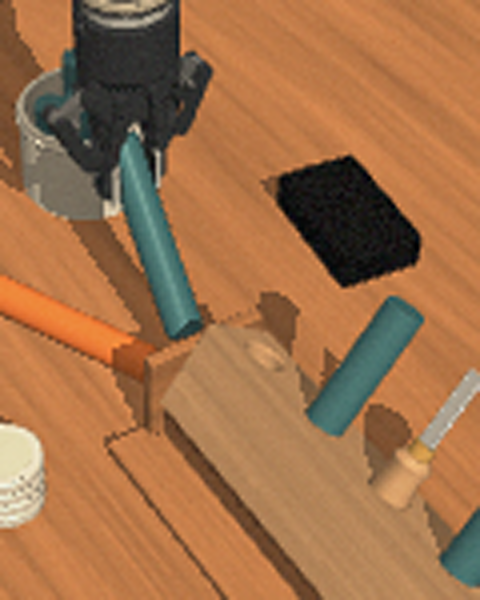

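Call:
{"name": "jog_arm", "arguments": {"moves": [[1,0,0,0],[1,0,0,0],[1,0,-0.2,0],[1,0,-0.2,0],[1,0,-0.2,0],[1,0,-0.2,0]]}}

```text
t: 8.65
position: [0.5919, 0.0041, 0.1509]
eef_rot: [[0.006, 1.0, 0.003], [1.0, -0.006, -0.005], [-0.005, 0.003, -1.0]]
force: [-0.8, -3.9, 1.5]
finger_gap: 0.0282
grip_force: 62.1
```

Call:
{"name": "jog_arm", "arguments": {"moves": [[1,0,-0.2,0],[1,0,-0.2,0],[0.8,0,-0.1,0],[0,0,0,0]]}}

```text
t: 9.15
position: [0.5911, 0.0346, 0.1546]
eef_rot: [[0.007, 1.0, 0.001], [1.0, -0.007, 0.0], [0.0, 0.001, -1.0]]
force: [0.3, -3.1, 0.5]
finger_gap: 0.0285
grip_force: 62.1
```

Call:
{"name": "jog_arm", "arguments": {"moves": [[0.5,0,0,0],[0.4,0,0,0],[0.2,0,0,0],[0,0,0,0]]}}

```text
t: 9.65
position: [0.5907, 0.0449, 0.154]
eef_rot: [[0.008, 1.0, -0.0], [1.0, -0.008, -0.0], [-0.0, -0.0, -1.0]]
force: [0.6, -4.4, 1.0]
finger_gap: 0.0287
grip_force: 61.8
```

```bash
cat > tilt.py <<'E'
from fit import *
def barfit(tcp,L=.111,side=.0):
    """fit held bar: visible from foot up to finger tips; returns foot, tilt about world x,y (deg)"""
    S=camera("scene");T=camera("top");g=proj(S,np.array(tcp)-[0,0,.05])
    rs=[r for r in trace("long_1",S)]
    r=min(rs,key=lambda r:np.hypot(*(np.array([(r["bbox"][0]+r["bbox"][2])/2,(r["bbox"][1]+r["bbox"][3])/2])-g)))
    m=r["region"].astype(np.float32); print("bbox",r["bbox"],round(r["confidence"],2))
    P=np.argwhere(m>0)[:,::-1].astype(np.float32)
    vx,vy,x,y=cv2.fitLine(P,cv2.DIST_HUBER,0,.01,.01).ravel()
    if vy<0: vx,vy=-vx,-vy
    # image tilt vs the vertical through the same place
    a=proj(S,np.array(tcp));b=proj(S,np.array(tcp)-[0,0,.11]);d=(b-a)/np.linalg.norm(b-a)
    c=proj(S,np.array(tcp)+[0,.0,0]-np.array([0,-.11*np.sin(.05),.11*np.cos(.05)]));c2=proj(S,np.array(tcp)-np.array([-.11*np.sin(.05),0,.11*np.cos(.05)]))
    an=lambda v:np.degrees(np.arctan2(v[0],v[1]))
    k=(an(c-a)-an(d))/np.degrees(.05);k2=(an(c2-a)-an(d))/np.degrees(.05)
    print("image angle err",round(an((vx,vy))-an(d),2),"per deg foot to +y",round(k,2),"to +x",round(k2,2))
    # lateral offset of line from expected axis (m-ish) at mid
    n=np.array([d[1],-d[0]]);px=np.linalg.norm(b-a)/.11
    print("lateral offset px",round(float((np.array([x,y])-a)@n),2))
    return S,T,m,(vx,vy)
E
python3 - <<'E'
from tilt import *
S,T,m,v=barfit(get_state()["position"])
A=cv2.resize(S["image"][120:270,225:345],None,fx=4,fy=4,interpolation=cv2.INTER_CUBIC);cv2.imwrite("pics/w2.png",A[...,::-1])
E
```

```text
bbox [272.5, 169.4, 279.2, 204.0] 0.7
image angle err -2.88 per deg foot to +y 0.75 to +x -1.1
lateral offset px 0.26
```

View pics/w2.png

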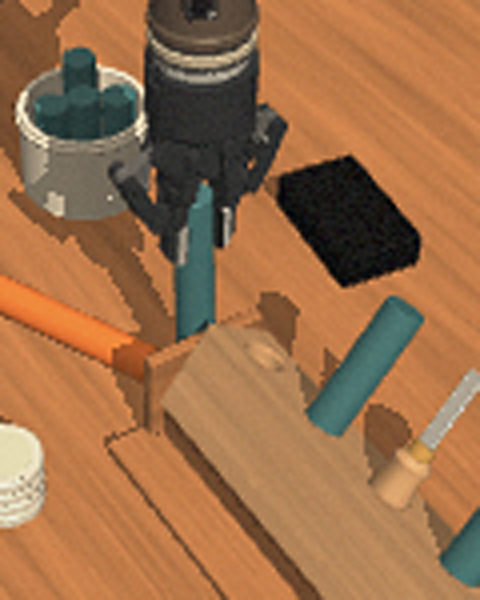

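Call:
{"name": "jog_arm", "arguments": {"moves": [[-2.5,0,0,0],[-2.5,0,-3,0],[-2.5,0,-3,0],[0,0,0,0]]}}

```text
t: 10.3
position: [0.5921, -0.03, 0.2165]
eef_rot: [[0.011, 1.0, 0.005], [1.0, -0.011, 0.003], [0.003, 0.005, -1.0]]
force: [-0.6, -0.4, -1.0]
finger_gap: 0.0291
grip_force: 61.7
```

```bash
cat >> tilt.py <<'E'
def freefit(box_only=False):
    s=get_state();t=np.array(s["position"])
    S,T,m,v=barfit(t)
    # scene-only silhouette fit: foot y/x offset angle in-plane (phi) & slide s of grasp from foot
    def f(p,full=0):
        th,sl,ox=p; a=np.array([0,-np.sin(th),np.cos(th)]); g=t+[ox,0,.021]; foot=g-sl*a
        up=g-.030*a
        M=hullmask(S,ring(foot,a,.015)+ring(foot+.002*a,a,.015)+ring(up,a,.015))
        mm=m.copy(); b=proj(S,up); mm[:int(b[1])]=0; M[:int(b[1])]=0
        return iou(M,mm) if full else -iou(M,mm)
    x=minimize(f,[0,.135,0],method="Nelder-Mead",options=dict(initial_simplex=[[0,.135,0],[.05,.135,0],[0,.145,0],[0,.135,.004]])).x
    print("foot toward +y deg",np.degrees(x[0]).round(2),"grasp s",x[1].round(4),"ox",x[2].round(4),"iou",round(f(x,1),3))
    return S,T,m
E
python3 - <<'E'
from tilt import *
freefit();print(get_state()["position"])
E
```

```text
bbox [255.2, 135.6, 266.1, 184.4] 0.96
image angle err -0.47 per deg foot to +y 0.65 to +x -1.06
lateral offset px 0.46
foot toward +y deg 0.32 grasp s 0.1244 ox 0.0002 iou 0.903
[ 0.58897579 -0.02847521  0.21244435]
```

Call:
{"name": "jog_arm", "arguments": {"moves": [[0,0,-2.7,0],[-3.3,-1.55,0,0],[-3.3,-1.55,0,0],[-3.3,-1.55,0,0],[-3.3,-1.55,0,0],[-3.3,-1.55,0,0],[-3,-1.55,0,0],[0,0,0,-4.6],[0,0,0,0],[0,0,0,0]]}}

```text
t: 11.7
position: [0.4954, -0.223, 0.24]
eef_rot: [[-0.072, 0.997, -0.002], [0.997, 0.072, 0.002], [0.002, -0.001, -1.0]]
force: [-0.2, -1.1, -0.9]
finger_gap: 0.0289
grip_force: 61.6
```

Run:
```python
from tilt import *
S,T,m=freefit();s=get_state();print(s["position"],np.array(s["eef_rot"]).round(3)[0],s["joints"][5])
a=cv2.resize(S["image"][90:190,215:295],None,fx=5,fy=5,interpolation=cv2.INTER_CUBIC);b=cv2.resize(T["image"][190:240,280:340],(480,400),interpolation=cv2.INTER_CUBIC)
b=cv2.copyMakeBorder(b,0,100,0,0,cv2.BORDER_CONSTANT);cv2.imwrite("pics/p1.png",cv2.resize(np.hstack([a,b]),(800,455))[...,::-1])
```

```text
bbox [250.1, 88.7, 258.9, 137.5] 0.71
image angle err -1.47 per deg foot to +y 0.58 to +x -0.98
lateral offset px -0.01
foot toward +y deg 1.67 grasp s 0.1256 ox 0.0009 iou 0.908
[ 0.49579032 -0.22355003  0.24081137] [-0.073  0.997 -0.   ] -0.5766082455733319
```

View pics/p1.png

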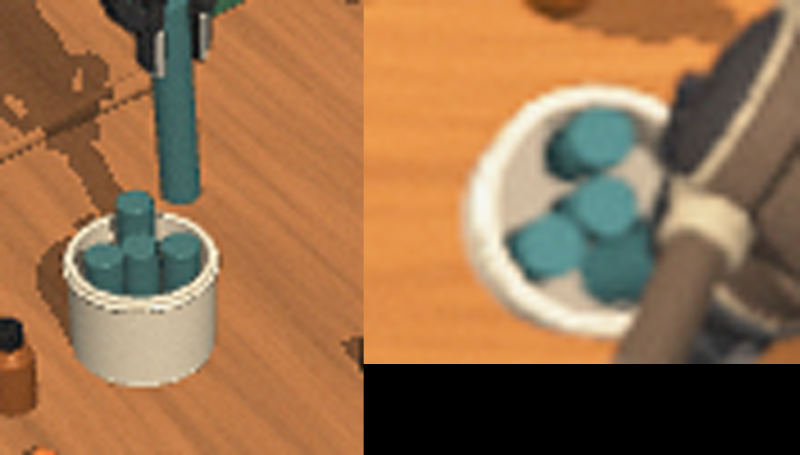

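Call:
{"name": "jog_arm", "arguments": {"moves": [[-0.1,0,1,0],[0,0,1.2,0],[0,0,1.2,0],[0,0,1,0],[0,0,0.8,0],[0,0,0,0]]}}

```text
t: 12.6
position: [0.4946, -0.2247, 0.1874]
eef_rot: [[-0.072, 0.997, -0.003], [0.997, 0.072, 0.002], [0.002, -0.003, -1.0]]
force: [-0.5, 0.3, -1.2]
finger_gap: 0.0288
grip_force: 61.6
```

Call:
{"name": "jog_arm", "arguments": {"moves": [[0,0,0.8,0],[0,0,0.8,0],[0,0,0.8,0],[0,0,0,0]]}}

```text
t: 13.1
position: [0.495, -0.225, 0.1641]
eef_rot: [[-0.072, 0.997, -0.002], [0.997, 0.072, 0.001], [0.001, -0.002, -1.0]]
force: [0.2, 0.2, -1.9]
finger_gap: 0.0286
grip_force: 61.6
```

Call:
{"name": "jog_arm", "arguments": {"moves": [[0,0,1,0],[0,0,1,0],[0,0,1,0],[0,0,0.8,0],[0,0,0.5,0],[0,0,0,0]]}}

```text
t: 13.85
position: [0.4954, -0.225, 0.1216]
eef_rot: [[-0.072, 0.997, -0.001], [0.997, 0.072, 0.001], [0.001, -0.001, -1.0]]
force: [-0.2, -1.7, -1.8]
finger_gap: 0.0289
grip_force: 61.6
```

Call:
{"name": "jog_arm", "arguments": {"moves": [[0,0,0.3,0],[0,0,0.3,0],[0,0,0,0]]}}

```text
t: 14.22
position: [0.4962, -0.2256, 0.1171]
eef_rot: [[-0.072, 0.997, 0.001], [0.997, 0.072, -0.001], [-0.001, 0.001, -1.0]]
force: [-1.4, 0.8, 3.4]
finger_gap: 0.0288
grip_force: 62.2
```

Call:
{"name": "jog_arm", "arguments": {"moves": [[0,0,0,0],[0,0,0,0],[0,0,0,0]], "hand": 4.4}}

```text
t: 14.6
position: [0.4957, -0.2253, 0.116]
eef_rot: [[-0.072, 0.997, -0.0], [0.997, 0.072, 0.0], [0.0, -0.0, -1.0]]
force: [-0.0, -0.2, 0.3]
finger_gap: 0.0439
grip_force: 0.0
```

Call:
{"name": "jog_arm", "arguments": {"moves": [[0,0,-1.5,0],[0,0,-3,0],[0,0,-4,0],[0,0,-5,0],[0,0,0,0]]}}

```text
t: 15.22
position: [0.4992, -0.2272, 0.2579]
eef_rot: [[-0.072, 0.997, 0.011], [0.997, 0.072, -0.006], [-0.007, 0.01, -1.0]]
force: [0.7, -0.8, -0.9]
finger_gap: 0.0442
grip_force: 0.0
```

Run:
```python
from tilt import *
S=camera("scene");T=camera("top")
a=cv2.resize(S["image"][100:190,215:295],None,fx=5,fy=5,interpolation=cv2.INTER_CUBIC);cv2.imwrite("pics/p2.png",a[...,::-1])
for r in trace("long_1",S)+trace("short_1",S): print(round(r["confidence"],2),np.round(r["bbox"],1))
print(get_state()["joints"])
```

```text
0.91 [299.4 195.  332.4 228.9]
0.85 [221.6 191.4 264.9 216.7]
0.84 [335.4 227.2 369.2 265. ]
0.45 [253.5 121.9 259.3 139.2]
0.48 [241.3 135.1 249.5 141. ]
[-5.06600785e-01  1.34849299e-01  1.80569511e+00 -5.60758035e-06
  1.20315094e+00 -5.78788598e-01]
```

View pics/p2.png

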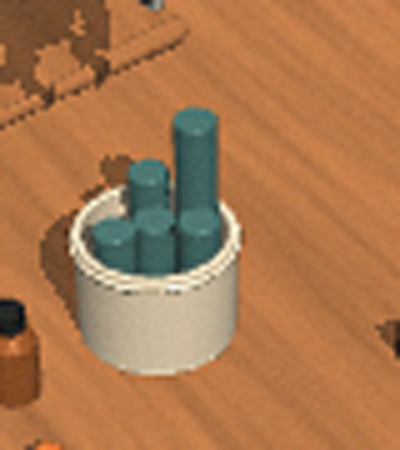

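Call:
{"name": "jog_arm", "arguments": {"moves": [[0,0,0,10.45],[0,0,0,10.45],[0,0,0,10.45],[0,0,0,10.45],[0,0,0,10.45],[0,0,0,10.45],[0,0,0,10.45],[0,0,0,10.45],[0,0,0,10.5],[0.4,-5.1,0,0],[0.4,-5.1,0,0],[0.4,-5.1,0,0],[0.4,-5.1,0,0],[0.4,-5.1,0,0],[0.4,-5.1,0,0],[0.4,-5.1,0,0],[0.2,-5.1,0,0],[0,0,0,0],[0,0,0,0]], "hand": 6}}

```text
t: 17.8
position: [0.5245, 0.1822, 0.2496]
eef_rot: [[1.0, 0.001, -0.003], [0.001, -1.0, -0.002], [-0.003, 0.002, -1.0]]
force: [0.5, 0.2, -0.8]
finger_gap: 0.0599
grip_force: 0.0
```

Call:
{"name": "jog_arm", "arguments": {"moves": [[0.3,0,4,0],[0,0,4,0],[0,0,3,0],[0,0,1.1,0],[0,0,0,0],[0,0,0,0]]}}

```text
t: 18.55
position: [0.5298, 0.1825, 0.1317]
eef_rot: [[1.0, -0.0, 0.003], [-0.0, -1.0, 0.001], [0.003, -0.001, -1.0]]
force: [-0.1, -0.8, -0.3]
finger_gap: 0.0598
grip_force: 0.0
```

Call:
{"name": "jog_arm", "arguments": {"moves": [[0,0,0,0],[0,0,0,0],[0,0,0,0],[0,0,0,0]], "hand": 2.4}}

```text
t: 19.05
position: [0.5292, 0.1829, 0.1315]
eef_rot: [[1.0, 0.001, 0.002], [0.001, -1.0, 0.0], [0.002, -0.0, -1.0]]
force: [-0.8, -0.7, 5.4]
finger_gap: 0.0285
grip_force: 58.7
```

Call:
{"name": "jog_arm", "arguments": {"moves": [[-0.57,0,-0.82,0],[-0.57,0,-0.82,0],[-0.72,0,-1.02,0],[-0.72,0,-1.02,0],[-0.72,0,-1.02,0],[-0.72,0,-1.02,0],[-0.72,0,-1.02,0],[0,0,-2,0],[0,4,0,0],[0,5,0,0],[0,5,0,0],[0,5,0,0],[0,4.8,0,0],[0,0,0,0]]}}

```text
t: 20.8
position: [0.4806, -0.0579, 0.2178]
eef_rot: [[1.0, -0.004, -0.001], [-0.004, -1.0, -0.001], [-0.001, 0.001, -1.0]]
force: [0.4, 0.1, -2.0]
finger_gap: 0.0286
grip_force: 59.7
```

Call:
{"name": "jog_arm", "arguments": {"moves": [[0,0,0,-10],[0,0,0,-10],[0,0,0,-10],[0,0,0,-10],[0,0,0,-10],[0,0,0,-10],[0,0,0,-10],[0,0,0,-10],[0,0,0,-10],[0,3.7,0,0],[0,3.7,0,0],[0,3.5,0,0],[0,0,3.7,0],[0,0,3.7,0],[0,0,0,0],[0,0,0,0]]}}

```text
t: 22.8
position: [0.5909, -0.0546, 0.1447]
eef_rot: [[-0.001, 1.0, 0.001], [1.0, 0.001, 0.0], [0.0, 0.001, -1.0]]
force: [-0.1, -0.6, -0.6]
finger_gap: 0.0287
grip_force: 60.0
```

Call:
{"name": "jog_arm", "arguments": {"moves": [[1,0,0,0],[1,0,0,0],[1,0,-0.1,0],[1,0,-0.1,0],[1,0,-0.2,0],[1,0,-0.2,0],[1,0,-0.2,0],[1,0,-0.2,0],[0.9,0,0,0],[0.6,0,0,0],[0.3,0,0,0],[0.2,0,0,0],[0,0,0,0],[0,0,0,0]]}}

```text
t: 24.55
position: [0.5903, 0.0445, 0.1537]
eef_rot: [[-0.001, 1.0, 0.0], [1.0, 0.001, -0.0], [-0.0, 0.0, -1.0]]
force: [0.8, -5.3, 1.5]
finger_gap: 0.0286
grip_force: 66.4
```

Call:
{"name": "jog_arm", "arguments": {"moves": [[-2.5,0,0,0],[-2.5,0,-3,0],[-2.5,0,-3,0],[0,0,0,0],[0,0,0,0]]}}

```text
t: 25.18
position: [0.589, -0.0287, 0.212]
eef_rot: [[0.0, 1.0, -0.003], [1.0, -0.0, 0.003], [0.003, -0.003, -1.0]]
force: [0.2, -0.0, -0.4]
finger_gap: 0.0286
grip_force: 65.9
```

Run:
```python
from tilt import *
freefit();print(get_state()["position"])
```

```text
bbox [252.9, 136.0, 268.4, 186.2] 0.81
image angle err -1.53 per deg foot to +y 0.66 to +x -1.06
lateral offset px 0.75
foot toward +y deg 2.93 grasp s 0.1257 ox 0.0004 iou 0.916
[ 0.58884774 -0.02881168  0.21154626]
```

```bash
cat >> tilt.py <<'E'
def edges(tag=""):
    t=np.array(get_state()["position"]);S=camera("scene");g=S["image"].astype(float)
    w=g[...,2]-g[...,0]                      # teal: blue over red
    a=proj(S,t-[0,0,.012]);b=proj(S,t-[0,0,.100])
    rows=np.arange(int(np.ceil(a[1])),int(b[1]));L=[];Rr=[]
    for v in rows:
        uc=a[0]+(b[0]-a[0])*(v-a[1])/(b[1]-a[1]);u0=int(round(uc));x=np.arange(u0-11,u0+12);p=w[v,x]>0
        s=w[v,x];i=11
        l=i
        while l>0 and s[l]>0: l-=1
        r=i
        while r<22 and s[r]>0: r+=1
        L.append(x[l]+(-s[l])/(s[l+1]-s[l]));Rr.append(x[r]-(-s[r])/(s[r-1]-s[r]))
    c=(np.array(L)+np.array(Rr))/2
    k=np.polyfit(rows,c,1);res=np.std(c-np.polyval(k,rows))
    # expected, from the silhouettes of model bars
    def model(ty,tx=0):
        A=np.array([-np.sin(tx),-np.sin(ty),np.cos(ty)]);A/=np.linalg.norm(A);G=t+[0,0,.021]
        d=[proj(S,G-q*A) for q in(.035,.12)];return (d[1][0]-d[0][0])/(d[1][1]-d[0][1])
    m0=model(0);dy=(model(.02)-m0)/np.degrees(.02);dx=(model(0,.02)-m0)/np.degrees(.02)
    print(tag,"slope",k[0].round(4),"upright",m0.round(4),"=> foot to +y deg %.2f (or to +x %.2f)"%((k[0]-m0)/dy,(k[0]-m0)/dx),"width",np.round(np.mean(np.array(Rr)-L),2),"res",res.round(2),"offset px",(np.mean(c)-np.mean([a[0],b[0]])).round(2), "rows",len(rows))
E
python3 - <<'E'
from tilt import *
edges();edges()
E
```

```text
slope 0.0755 upright 0.004 => foot to +y deg 6.18 (or to +x -3.85) width 9.18 res 0.08 offset px -0.08 rows 21
 slope 0.0778 upright 0.0042 => foot to +y deg 6.36 (or to +x -3.96) width 9.18 res 0.08 offset px -0.09 rows 21
```

Call:
{"name": "jog_arm", "arguments": {"moves": [[2.5,0,3,0],[2.5,0,2.8,0],[2,0,0,0],[0.5,0,0,0],[0.3,0,0,0],[0.3,0,0,0],[0,0,0,0]]}}

```text
t: 26.3
position: [0.5908, 0.0494, 0.1568]
eef_rot: [[-0.0, 1.0, 0.002], [1.0, 0.0, -0.002], [-0.002, 0.002, -1.0]]
force: [-2.2, -4.7, -0.0]
finger_gap: 0.0293
grip_force: 66.5
```

Call:
{"name": "jog_arm", "arguments": {"moves": [[0.2,0,0,0],[0.2,0,0,0],[0,0,0,0],[0,0,0,0]]}}

```text
t: 26.8
position: [0.5916, 0.0539, 0.1571]
eef_rot: [[-0.0, 1.0, 0.004], [1.0, 0.0, -0.001], [-0.001, 0.004, -1.0]]
force: [0.6, -5.4, 1.4]
finger_gap: 0.0286
grip_force: 66.8
```

Run:
```python
from tilt import *
edges();s=get_state();print(s["position"],s["force"])
```

```text
slope nan upright -0.0295 => foot to +y deg nan (or to +x nan) width -inf res nan offset px nan rows 20
[0.5916232  0.05387342 0.15711374] [-0.94758894 -4.58726171  2.45590595]tilt.py:46: RuntimeWarning: divide by zero encountered in scalar divide
  L.append(x[l]+(-s[l])/(s[l+1]-s[l]));Rr.append(x[r]-(-s[r])/(s[r-1]-s[r]))
tilt.py:47: RuntimeWarning: invalid value encountered in add
  c=(np.array(L)+np.array(Rr))/2
```

Call:
{"name": "jog_arm", "arguments": {"moves": [[0.2,0,0,0],[0.2,0,0,0],[0,0,0,0],[0,0,0,0]]}}

```text
t: 27.35
position: [0.5918, 0.057, 0.1571]
eef_rot: [[-0.001, 1.0, 0.004], [1.0, 0.001, -0.003], [-0.003, 0.004, -1.0]]
force: [-0.1, -8.0, 2.5]
finger_gap: 0.0283
grip_force: 67.0
```

Call:
{"name": "jog_arm", "arguments": {"moves": [[-2.9,0,0,0],[-2.9,0,-2.7,0],[-2.9,0,-2.7,0],[0,0,0,0],[0,0,0,0]]}}

```text
t: 27.98
position: [0.5901, -0.0269, 0.2092]
eef_rot: [[0.0, 1.0, 0.0], [1.0, -0.0, 0.003], [0.003, 0.0, -1.0]]
force: [-0.2, 0.4, -1.7]
finger_gap: 0.0284
grip_force: 66.5
```

Run:
```python
from tilt import *
edges();s=get_state();print(s["position"],s["force"])
```

```text
slope 0.011 upright 0.0041 => foot to +y deg 0.60 (or to +x -0.37) width 9.18 res 0.04 offset px -1.37 rows 21
[ 0.58954193 -0.02675418  0.20851837] [-0.53654702 -0.48177637 -0.79982328]
```

```bash
cat >> tilt.py <<'E'
def delta(lo=.012,hi=.098):
    """offset of the bar along tool x (m) at grasp and at foot, assuming it is centred along tool y"""
    s=get_state();t=np.array(s["position"]);ex=np.array(s["eef_rot"])[:,0];S=camera("scene");g=S["image"].astype(float)
    w=g[...,2]-g[...,0]
    q0=proj(S,t-[0,0,lo]);q1=proj(S,t-[0,0,hi])
    rows=np.arange(int(np.ceil(q0[1])),int(q1[1]));c=[];wd=[];prev=None
    for v in rows:
        uc=q0[0]+(q1[0]-q0[0])*(v-q0[1])/(q1[1]-q0[1]) if prev is None else prev
        u0=int(round(uc));s_=w[v];l=r=u0
        if s_[u0]<=0: continue
        while s_[l]>0 and u0-l<14: l-=1
        while s_[r]>0 and r-u0<14: r+=1
        cl=l+(-s_[l])/(s_[l+1]-s_[l]);cr=r-(-s_[r])/(s_[r-1]-s_[r])
        if not 7.5<cr-cl<11.5: continue
        c.append((v,(cl+cr)/2));wd.append(cr-cl);prev=(cl+cr)/2
    c=np.array(c)
    def f(p):
        A=t+p[0]*ex+[0,0,.019];B=t+p[1]*ex-[0,0,.110]
        a=proj(S,A);b=proj(S,B);return a[0]+(b[0]-a[0])*(c[:,0]-a[1])/(b[1]-a[1])-c[:,1]
    from scipy.optimize import least_squares
    r=least_squares(f,[0,0]);d=r.x
    print("tool-x offset mm: grasp %.1f foot %.1f"%tuple(d*1e3),"rms px",np.sqrt((r.fun**2).mean()).round(2),"n",len(c),"w",np.mean(wd).round(2));B=t+d[1]*ex;print("foot xy",B[:2].round(4),"tcp",t.round(4))
    return d
E
python3 - <<'E'
from tilt import *
delta()
# check of the method: bar standing in pot at G2 and its own place
S=camera("scene");T=camera("top")
for c in(S,T):
    for r in trace("long_1",c): print(np.round(r["bbox"],1),round(r["confidence"],2))
g=T["image"].astype(int)[195:240,290:335];m=((g[...,2]-g[...,0]>15)&(g[...,1]>135)).astype(np.uint8)
n,l,st,ce=cv2.connectedComponentsWithStats(m);print(st[1:,4],(ce[1:]+[290,195]).round(1).tolist())
E
```

```text
tool-x offset mm: grasp -8.9 foot -6.0 rms px 0.07 n 21 w 9.25
foot xy [ 0.5895 -0.0327] tcp [ 0.5895 -0.0268  0.2085]
[334.9 226.1 369.8 267.3] 0.95
[253.9 139.2 266.4 183.3] 0.81
[221.  191.8 263.  215. ] 0.74
[224.5 290.3 286.4 312.2] 0.63
[159.9 126.5 195.6 159.1] 0.81
[306.3 221.2 321.3 235.4] 0.51
[140.  174.  231.8 219.7] 0.4
[64  9] [[315.9, 225.8], [303.6, 225.2]]
```

Call:
{"name": "jog_arm", "arguments": {"moves": [[0,0,-3.2,0],[-4.3,-0.7,0,0],[-4.3,-0.7,0,0],[-4.3,-0.7,0,0],[-4.3,-0.7,0,0],[-4.5,-0.9,0,0],[0,0,0,9.3],[0,0,0,9.3],[0,0,0,9.3],[0,0,0,9.3],[0,0,0,9.4],[0,0,0,9.4],[0,0,0,0],[0,0,0,0]]}}

```text
t: 30.02
position: [0.5533, -0.2451, 0.2413]
eef_rot: [[0.827, 0.562, -0.0], [0.562, -0.827, 0.0], [-0.0, -0.0, -1.0]]
force: [-0.4, -0.4, -1.4]
finger_gap: 0.0286
grip_force: 66.6
```

Run:
```python
from tilt import *
d=delta();s=get_state();print(s["joints"][5],np.array(s["eef_rot"]).round(3)[0])
S=camera("scene")
a=cv2.resize(S["image"][90:190,215:295],None,fx=5,fy=5,interpolation=cv2.INTER_CUBIC)
p=np.array(s["position"])
for X,col in [((.5464,-.2477,p[2]-.111),(255,0,0)),((.5464,-.2477,.09),(255,255,0))]:
    q=(proj(S,X)-[215,90]+.5)*5; cv2.circle(a,tuple(q.astype(int)),4,col,1)
cv2.imwrite("pics/p3.png",a[...,::-1])
```

```text
tool-x offset mm: grasp -6.3 foot -6.5 rms px 0.06 n 21 w 8.15
foot xy [ 0.548  -0.2487] tcp [ 0.5533 -0.2451  0.2413]
0.4857737780483191 [ 0.828  0.561 -0.   ]
```

View pics/p3.png

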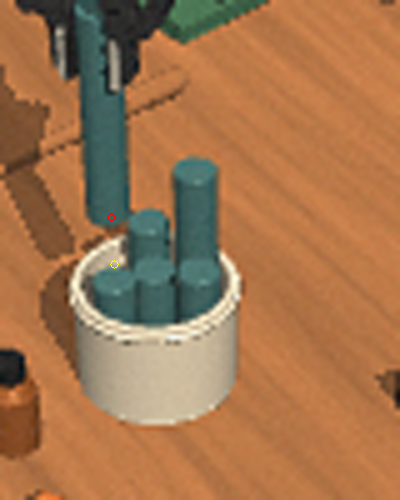

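Call:
{"name": "jog_arm", "arguments": {"moves": [[-0.1,-0.12,1,0],[0,0,1,0],[0,0,1,0],[0,0,0.8,0],[0,0,0.8,0],[0,0,0.8,0],[0,0,0,0]]}}

```text
t: 31.0
position: [0.5513, -0.2446, 0.1866]
eef_rot: [[0.829, 0.56, -0.001], [0.56, -0.829, 0.001], [-0.001, -0.001, -1.0]]
force: [0.0, -0.1, -1.3]
finger_gap: 0.029
grip_force: 66.6
```

Call:
{"name": "jog_arm", "arguments": {"moves": [[0,0,0.8,0],[0,0,0.8,0],[0,0,0.8,0],[0,0,0.8,0],[0,0,0,0]]}}

```text
t: 31.62
position: [0.5511, -0.2446, 0.1544]
eef_rot: [[0.829, 0.56, -0.002], [0.56, -0.829, 0.001], [-0.001, -0.002, -1.0]]
force: [-0.5, 0.3, -2.0]
finger_gap: 0.0289
grip_force: 66.6
```

Call:
{"name": "jog_arm", "arguments": {"moves": [[0,0,0.8,0],[0,0,0.8,0],[0,0,0.6,0],[0,0,0.4,0],[0,0,0,0]]}}

```text
t: 32.25
position: [0.5516, -0.2448, 0.1291]
eef_rot: [[0.829, 0.56, -0.001], [0.56, -0.829, 0.0], [-0.0, -0.001, -1.0]]
force: [-0.2, -0.4, -1.6]
finger_gap: 0.0289
grip_force: 66.6
```

Call:
{"name": "jog_arm", "arguments": {"moves": [[0,0,0.3,0],[0,0,0.3,0],[0,0,0.2,0],[0,0,0,0]]}}

```text
t: 32.75
position: [0.5516, -0.2448, 0.1213]
eef_rot: [[0.829, 0.56, -0.0], [0.56, -0.829, 0.0], [-0.0, -0.0, -1.0]]
force: [-0.0, 0.1, -2.2]
finger_gap: 0.0284
grip_force: 66.6
```

Call:
{"name": "jog_arm", "arguments": {"moves": [[0,0,0.2,0],[0,0,0.2,0],[0,0,0,0]]}}

```text
t: 33.12
position: [0.5518, -0.2449, 0.1175]
eef_rot: [[0.829, 0.56, -0.0], [0.56, -0.829, 0.0], [-0.0, -0.0, -1.0]]
force: [0.3, -0.2, -1.7]
finger_gap: 0.0285
grip_force: 67.1
```

Call:
{"name": "jog_arm", "arguments": {"moves": [[0,0,0.15,0],[0,0,0,0]]}}

```text
t: 33.38
position: [0.5522, -0.2449, 0.1173]
eef_rot: [[0.829, 0.56, 0.0], [0.56, -0.829, 0.0], [0.0, 0.0, -1.0]]
force: [-0.9, 1.8, 5.1]
finger_gap: 0.0288
grip_force: 67.5
```

Call:
{"name": "jog_arm", "arguments": {"moves": [[0,0,0,0],[0,0,0,0],[0,0,0,0]], "hand": 4.4}}

```text
t: 33.75
position: [0.5517, -0.2449, 0.1158]
eef_rot: [[0.829, 0.56, -0.0], [0.56, -0.829, 0.0], [-0.0, -0.0, -1.0]]
force: [0.1, -1.0, 0.1]
finger_gap: 0.0438
grip_force: 0.0
```

Call:
{"name": "jog_arm", "arguments": {"moves": [[0,0,-1.5,0],[0,0,-3,0],[0,0,-4,0],[0,0,-5,0],[0,0,0,0],[0,0,0,0]]}}

```text
t: 34.5
position: [0.5518, -0.2449, 0.2518]
eef_rot: [[0.829, 0.56, 0.001], [0.56, -0.829, -0.0], [0.0, 0.001, -1.0]]
force: [0.9, 0.3, -0.5]
finger_gap: 0.0441
grip_force: 0.0
```

Run:
```python
from tilt import *
S=camera("scene");T=camera("top")
for r in trace("long_1",S): print(np.round(r["bbox"],1),round(r["confidence"],2))
for n,xy in (("G1bar?",(.4957,-.2231)),("G3bar?",(.5464,-.2477))):
    print(n,"expected top px",proj(S,(*xy,.166)).round(1))
g=S["image"].astype(int)[100:150,230:270];m=((g[...,2]-g[...,0]>15)&(g[...,1]>0));print("\n".join("".join("%4d"%v if k else "   ." for v,k in zip(r,kk)) for r,kk in zip(g[10:48,:,1],m[10:48])))
print(get_state()["position"])
```

```text
[232.1 122.2 243.6 144.4] 0.75
[223.2 287.7 285.6 311.6] 0.69
[248.6 123.3 262.2 141.6] 0.63
[220.8 188.1 260.6 217.6] 0.62
[335.3 229.4 367.7 264.6] 0.59
G1bar? expected top px [253.3 123.1]
G3bar? expected top px [236.4 124.3]
   .   .   .   .   .   .   .   .   .   .   .   .   .   .   .   .   .   .   .   .   .   .   .   .   .   .   .   .   .   .   .   .   .   .   .   .   .   .   .   .
   .   .   .   .   .   .   .   .   .   .   .   .   .   .   .   .   .   .   .   .   .   .   .   .   .   .   .   .   .   .   .   .   .   .   .   .   .   .   .   .
   .   .   .   .   .   .   .   .   .   .   .   .   .   .   .   .   .   .   .   .   .   .   .   .   .   .   .   .   .   .   .   .   .   .   .   .   .   .   .   .
   .   .   .   .   .   .   .   .   .   .   .   .   .   .   .   .   .   .   .   .   .   .   .   .   .   .   .   .   .   .   .   .   .   .   .   .   .   .   .   .
   .   .   .   .   .   .   .   .   .   .   .   .   .   .   .   .   .   .   .   .   .   .   .   .   .   .   .   .   .   .   .   .   .   .   .   .   .   .   .   .
   .   .   .   .   .   .   .   .   .   .   .   .   .   .   .   .  
[... 4584 characters left out ...]
 .   .   .   .   .
   .   .   .   .  90 124 124 121 121 123 121 104 120 118 124 122 118 123 122 118  77 122 121 125 118 116 120 124 116   .   .   .   .   .   .   .   .   .   .   .
   .   .   .   . 123 125 120 122 121 119 121 124 112 122 122 120 122 121 124  50  75 115 124 118 124 119 119 122 106   .   .   .   .   .   .   .   .   .   .   .
   .   .   .   . 127 121 121 120 119 122 124 120  80  94 113 132 125 119  98   .   .  83 111 124 122 145 134 107  85   .   .   .   .   .   .   .   .   .   .   .
   .   .   .   . 113 124 122 119 120 121 126 105  67  87  91  96 102  99  94  85   .  71  84  93 109  97  97  98  88   .   .   .   .   .   .   .   .   .   .   .
[ 0.55073229 -0.2443305   0.24934761]
```

Call:
{"name": "jog_arm", "arguments": {"moves": [[0,0,0,8.5],[0,0,0,8.5],[0,0,0,8.5],[0,0,0,8.6],[-0.25,-5.2,0,0],[-0.25,-5.2,0,0],[-0.25,-5.2,0,0],[-0.25,-5.2,0,0],[-0.25,-5.2,0,0],[-0.25,-5.2,0,0],[-0.25,-5.2,0,0],[-0.25,-5.2,0,0],[-0.25,-5.2,0,0],[-0.25,-5.2,0,0],[-0.1,-5.5,0,0],[0,0,0,0],[0,0,0,0]], "hand": 6}}

```text
t: 36.78
position: [0.5257, 0.3296, 0.2495]
eef_rot: [[1.0, -0.0, -0.002], [-0.0, -1.0, -0.002], [-0.002, 0.002, -1.0]]
force: [-0.1, -0.3, 0.8]
finger_gap: 0.0597
grip_force: 0.0
```

Call:
{"name": "jog_arm", "arguments": {"moves": [[0,-0.1,4,0],[0,0,4,0],[0,0,3,0],[0,0,1,0],[0,0,0,0],[0,0,0,0]]}}

```text
t: 37.52
position: [0.5279, 0.3313, 0.1329]
eef_rot: [[1.0, -0.002, 0.003], [-0.002, -1.0, 0.001], [0.003, -0.001, -1.0]]
force: [-0.4, -0.3, 0.3]
finger_gap: 0.0603
grip_force: 0.0
```

Call:
{"name": "jog_arm", "arguments": {"moves": [[0,0,0,0],[0,0,0,0],[0,0,0,0],[0,0,0,0]], "hand": 2.4}}

```text
t: 38.02
position: [0.5271, 0.3315, 0.1324]
eef_rot: [[1.0, -0.001, 0.001], [-0.001, -1.0, 0.001], [0.001, -0.001, -1.0]]
force: [-0.9, -0.6, 5.9]
finger_gap: 0.0288
grip_force: 58.7
```

Call:
{"name": "jog_arm", "arguments": {"moves": [[-0.57,0,-0.82,0],[-0.57,0,-0.82,0],[-0.72,0,-1.02,0],[-0.72,0,-1.02,0],[-0.72,0,-1.02,0],[-0.72,0,-1.02,0],[-0.72,0,-1.02,0],[0,0,-3,0],[0,0,-4,0],[0,0,-4,0],[0,0,0,0]]}}

```text
t: 39.4
position: [0.4807, 0.3325, 0.3133]
eef_rot: [[1.0, -0.001, 0.007], [-0.001, -1.0, 0.004], [0.007, -0.004, -1.0]]
force: [-0.7, 0.7, -0.7]
finger_gap: 0.029
grip_force: 59.5
```

Call:
{"name": "jog_arm", "arguments": {"moves": [[0,4,0,0],[0,5,0,0],[0,5,0,0],[0,5,0,0],[0,5,0,0],[0,5,0,0],[0,5,0,0],[0,4.6,0,0],[0,0,0,-10],[0,0,0,-10],[0,0,0,-10],[0,0,0,-10],[0,0,0,-10],[0,0,0,-10],[0,0,0,-10],[0,0,0,-10],[0,0,0,-10],[0,0,0,0]]}}

```text
t: 41.65
position: [0.4774, -0.0544, 0.3068]
eef_rot: [[0.003, 1.0, -0.003], [1.0, -0.003, 0.001], [0.001, -0.003, -1.0]]
force: [0.5, 0.1, -1.0]
finger_gap: 0.0287
grip_force: 59.8
```

Call:
{"name": "jog_arm", "arguments": {"moves": [[0,3.8,3,0],[0,3.8,4,0],[0,3.6,4,0],[0,0,4,0],[0,0,1.1,0],[1,0,0,0],[1,0,0,0],[1,0,-0.1,0],[1,0,-0.1,0],[1,0,-0.2,0],[1,0,-0.2,0],[1,0,-0.2,0],[1,0,-0.2,0],[1,0,0,0],[1,0,0,0],[0.4,0,0,0],[0.2,0,0,0],[0,0,0,0]]}}

```text
t: 43.9
position: [0.591, 0.0509, 0.1576]
eef_rot: [[0.001, 1.0, 0.001], [1.0, -0.001, -0.001], [-0.001, 0.001, -1.0]]
force: [2.1, -4.6, 2.1]
finger_gap: 0.0289
grip_force: 59.9
```

Call:
{"name": "jog_arm", "arguments": {"moves": [[0.2,0,0,0],[0.2,0,0,0],[0,0,0,0],[0,0,0,0]]}}

```text
t: 44.4
position: [0.5908, 0.0544, 0.1575]
eef_rot: [[0.001, 1.0, -0.0], [1.0, -0.001, -0.001], [-0.001, -0.0, -1.0]]
force: [0.8, -5.2, 3.1]
finger_gap: 0.0289
grip_force: 59.9
```

Call:
{"name": "jog_arm", "arguments": {"moves": [[0.2,0,0,0],[0.1,0,0,0],[0,0,0,0],[0,0,0,0]]}}

```text
t: 44.9
position: [0.5907, 0.0567, 0.1575]
eef_rot: [[0.001, 1.0, -0.0], [1.0, -0.001, -0.002], [-0.002, -0.0, -1.0]]
force: [1.2, -7.7, 1.5]
finger_gap: 0.0287
grip_force: 59.9
```

Call:
{"name": "jog_arm", "arguments": {"moves": [[-2.9,0,0,0],[-2.9,0,-2.7,0],[-2.9,0,-2.7,0],[0,0,0,0],[0,0,0,0]]}}

```text
t: 45.52
position: [0.5896, -0.0273, 0.2101]
eef_rot: [[0.002, 1.0, -0.003], [1.0, -0.002, 0.003], [0.003, -0.003, -1.0]]
force: [-0.3, -0.3, -0.8]
finger_gap: 0.0284
grip_force: 59.7
```

Run:
```python
from tilt import *
edges();delta()
```

```text
slope -0.0108 upright 0.0039 => foot to +y deg -1.27 (or to +x 0.79) width 9.17 res 0.22 offset px -1.16 rows 22
tool-x offset mm: grasp -7.9 foot -6.1 rms px 0.06 n 20 w 9.19
foot xy [ 0.5893 -0.0333] tcp [ 0.5893 -0.0272  0.2096]
```

Call:
{"name": "jog_arm", "arguments": {"moves": [[0,0,-3.1,0],[-4,-1.3,0,0],[-4,-1.3,0,0],[-4,-1.3,0,0],[-4.2,-1.35,0,0],[0,0,0,-9.1],[0,0,0,-9.1],[0,0,0,-9.1],[0,0,0,-9.1],[0,0,0,-9.2],[0,0,0,-9.2],[0,0,0,-9.2],[0,0,0,0],[0,0,0,0]]}}

```text
t: 47.38
position: [0.5378, -0.19, 0.2417]
eef_rot: [[-0.898, 0.441, -0.001], [0.441, 0.898, 0.001], [0.002, 0.0, -1.0]]
force: [0.0, -0.0, -1.0]
finger_gap: 0.0292
grip_force: 59.6
```

Run:
```python
from tilt import *
d=delta();s=get_state();R=np.array(s["eef_rot"]);p=np.array(s["position"]);print(s["joints"][5],R.round(3)[0])
f=p+d[1]*R[:,0];e=np.array([.5424,-.1916,0])-f;print("need tool x,y mm",(R.T@e)[:2]*1e3)
S=camera("scene");T=camera("top")
# recheck of shorts A and B after the insertions, in the scene picture: tops expected
for n,X in (("A",(.5611,-.2184,.1)),("B",(.5091,-.1925,.104)),("ctr",(.5285,-.2207,.094))): print(n,proj(S,X).round(1))
g=S["image"].astype(int)[130:156,230:266];m=(g[...,2]-g[...,0]>15);print("\n".join("".join("%4d"%v if k else "   ." for v,k in zip(r,kk)) for r,kk in zip(g[...,1],m)))
```

```text
tool-x offset mm: grasp -7.1 foot -5.5 rms px 0.08 n 6 w 8.51
foot xy [ 0.5427 -0.1924] tcp [ 0.5378 -0.19    0.2417]
-1.531156597747976 [-0.898  0.441 -0.001]
need tool x,y mm [0.47883906 0.73271057]
A [237.8 146. ]
B [254.9 144. ]
ctr [245.8 143.9]
   .   .   .  78  85  94 100 105  52  54   .  61  80  89  96  97 100  99  97  90  69  81  94  92  97  96  96  91   .   .   .   .   .   .   .   .
   .   .   .  74  86  93  96 103   .  50  50  62  79  89  99  96  98 100  96  88  61  82  93  97  99  96  98  92   .   .   .   .   .   .   .   .
   .   .   .  78  85  93  97 102  54  55   .  63  80  93  98  97  98 101  94  82  62  80  88  97  97 100  97  91   .   .   .   .   .   .   .   .
   .   .   .  75  83  92 101 103  54  53   .  57  81  88  94  96  97  99  91  89  62  85  91  93 101  99  97  88   .   .   .   .   .   .   .   .
   .   .   .  76  86  93 100  99  62   .  47  57  83  92  95 100  99  96  96  87  64  84  91  98  97 103  98  90   .   .   .   .   .   .   .   .
   .   .   .  75  82  94  96 104   .   .  54  56  80  86  97  94 101 101  95  82  62  83  90  96 100 101  93  93   .   .   .
[... 2220 characters left out ...]
  91  95 100  98 101  88  69  85  92  98  99  99  96  91  44  71  81  94  93  98  92   .   .   .   .   .   .   .   .   .
   .   .   .   .   .   .  86  94 100 101  97  92  67  82  93  98  96  98  96  92  44  74  82  87  94  99   .   .   .   .   .   .   .   .   .   .
   .   .   .   .   .   .   . 100  99  93  92  86  66  82  91  95  96  99  98  86  50  66  76  94   .   .   .   .   .   .   .   .   .   .   .   .
   .   .   .   .   .   .   .   .   .   . 104  88   .  83  88  93  99 102  93   .   .   .   .   .   .   .   .   .   .   .   .   .   .   .   .   .
   .   .   .   .   .   .   .   .   .   .   .   .   .   .   .   .   .   .   .   .   .   .   .   .   .   .   .   .   .   .   .   .   .   .   .   .
```

Call:
{"name": "jog_arm", "arguments": {"moves": [[0.08,0.07,1,0],[0,0,1,0],[0,0,1,0],[0,0,0.8,0],[0,0,0.8,0],[0,0,0.8,0],[0,0,0,0]]}}

```text
t: 48.4
position: [0.537, -0.1896, 0.1875]
eef_rot: [[-0.898, 0.439, -0.002], [0.439, 0.898, 0.001], [0.002, -0.0, -1.0]]
force: [0.1, -0.7, -2.4]
finger_gap: 0.0289
grip_force: 59.6
```

Call:
{"name": "jog_arm", "arguments": {"moves": [[0,0,0.8,0],[0,0,0.8,0],[0,0,0.8,0],[0,0,0.8,0],[0,0,0,0]]}}

```text
t: 49.02
position: [0.5368, -0.1896, 0.1553]
eef_rot: [[-0.898, 0.439, -0.002], [0.439, 0.898, 0.001], [0.002, -0.0, -1.0]]
force: [-0.2, 0.8, -0.6]
finger_gap: 0.029
grip_force: 59.6
```

Call:
{"name": "jog_arm", "arguments": {"moves": [[0,0,0.8,0],[0,0,0.8,0],[0,0,0.6,0],[0,0,0.5,0],[0,0,0.4,0],[0,0,0,0]]}}

```text
t: 49.78
position: [0.5373, -0.1898, 0.1251]
eef_rot: [[-0.898, 0.439, -0.001], [0.439, 0.898, 0.0], [0.001, -0.0, -1.0]]
force: [-0.7, 0.9, -1.0]
finger_gap: 0.0287
grip_force: 59.6
```

Call:
{"name": "jog_arm", "arguments": {"moves": [[0,0,0.2,0],[0,0,0.2,0],[0,0,0,0]]}}

```text
t: 50.15
position: [0.5375, -0.1898, 0.1214]
eef_rot: [[-0.898, 0.439, -0.0], [0.439, 0.898, 0.0], [0.0, -0.0, -1.0]]
force: [0.5, 0.2, -1.0]
finger_gap: 0.0284
grip_force: 59.6
```

Call:
{"name": "jog_arm", "arguments": {"moves": [[0,0,0.2,0],[0,0,0.1,0],[0,0,0,0]]}}

```text
t: 50.52
position: [0.5386, -0.1904, 0.1204]
eef_rot: [[-0.898, 0.439, 0.002], [0.439, 0.898, -0.001], [-0.002, -0.0, -1.0]]
force: [-1.2, -0.2, 6.9]
finger_gap: 0.0287
grip_force: 59.5
```

Call:
{"name": "jog_arm", "arguments": {"moves": [[0,0,0.15,0],[0,0,0,0]]}}

```text
t: 50.78
position: [0.5392, -0.1907, 0.1203]
eef_rot: [[-0.898, 0.439, 0.003], [0.439, 0.898, -0.002], [-0.003, -0.0, -1.0]]
force: [-2.1, 1.0, 13.0]
finger_gap: 0.0287
grip_force: 60.0
```

Call:
{"name": "jog_arm", "arguments": {"moves": [[0,0,-0.1,0],[0,0,0,0],[0,0,0,0],[0,0,0,0]], "hand": 4.4}}

```text
t: 51.28
position: [0.5383, -0.1903, 0.1186]
eef_rot: [[-0.898, 0.439, 0.001], [0.439, 0.898, -0.001], [-0.002, -0.0, -1.0]]
force: [0.7, 0.2, 5.2]
finger_gap: 0.0437
grip_force: 0.0
```

Call:
{"name": "jog_arm", "arguments": {"moves": [[0,0,-1.5,0],[0,0,-3,0],[0,0,-4,0],[0,0,-5,0],[0.9,-0.5,0,0],[3,-5,0,0],[3,-5,0,0],[3,-5,0,0],[0,0,0,0],[0,0,0,0]]}}

```text
t: 52.52
position: [0.38, -0.2851, 0.2523]
eef_rot: [[-0.898, 0.441, -0.001], [0.441, 0.898, 0.002], [0.001, 0.001, -1.0]]
force: [0.5, -0.5, 0.8]
finger_gap: 0.0439
grip_force: 0.0
```

Run:
```python
from h import *
S=camera("scene");T=camera("top");s=get_state();print(s["position"])
a=cv2.resize(S["image"][95:245,205:315],None,fx=4,fy=4,interpolation=cv2.INTER_CUBIC);b=cv2.resize(T["image"][170:245,280:345],None,fx=6,fy=6,interpolation=cv2.INTER_CUBIC)
h=max(a.shape[0],b.shape[0]);a,b=[cv2.copyMakeBorder(i,0,h-i.shape[0],0,0,cv2.BORDER_CONSTANT) for i in(a,b)]
c=np.hstack([a,b]);f=min(800/c.shape[1],600/c.shape[0]);cv2.imwrite("pics/end.png",cv2.resize(c,None,fx=f*.99,fy=f*.99)[...,::-1])
for n,xy in (("G1",(.5424,-.1916)),("G2",(.4958,-.2231)),("G3",(.5464,-.2477))): print(n,proj(S,(*xy,.166)).round(1),proj(T,(*xy,.166)).round(1))
```

```text
[ 0.38104468 -0.2848539   0.25260135]
G1 [246.1 132.3] [307.7 211.3]
G2 [253.2 123.1] [317.6 226. ]
G3 [236.4 124.3] [325.  210.4]
```

View pics/end.png

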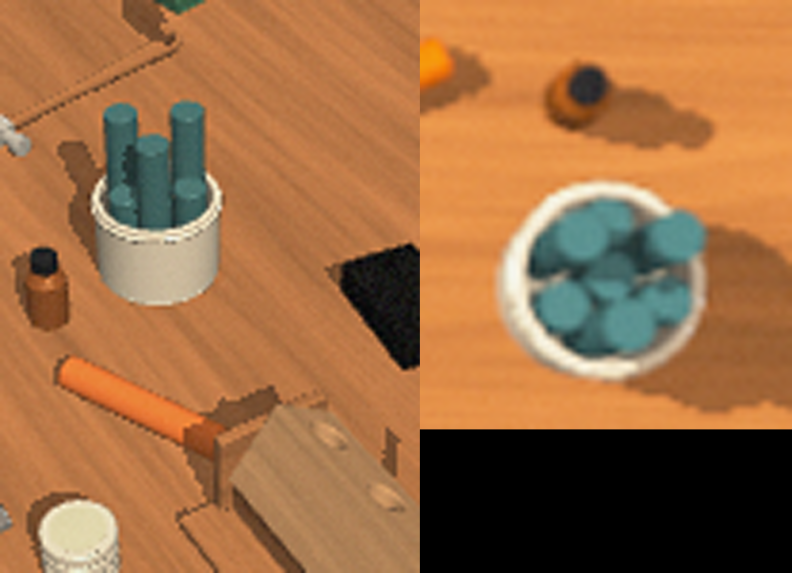

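```bash
python3 -c "
from rig import *
print(finish_job())"
```

```text
the job is handed in; nothing more can be done
None
```

All three long wax bars now stand upright on the floor of the white pot, one in each gap between the short bars, and the job was handed in at about 53 s; in the last camera views, the pot, short bars and bottle looked undisturbed.

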